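Roll a pipe stub into a V-block and up to its end stop

TASK

Without gripping, lifting or forcing it, push the pipe stub by its side with the fingertips so that it rolls along the bench, up the ramp and down into the groove of the V-block. Then push on the end of the pipe to slide it along the groove until its other end rests gently against the stop plate. Leave it lying still in the groove, and do not disturb the other things on the bench.

Things in the scene. Friction and masses are not known exactly. Their poses are not given: they have to be found in the camera images.
- pipe: Loose bare metal pipe stub, 48 mm diameter, 150 mm long, about 0.5 kg, slick (friction about 0.4), dark ends, a seam along it, lying on the bench on the robot's side of the V-block. Origin on its axis at mid length (24 mm above the bench at first); its y axis runs along the pipe. Its x and z axes turn as it rolls; z is up at first.
- vblock: Grey V-block fixed to the bench, 110 mm long in y. Origin at bench height under the groove's bottom line, at mid length; x points across the groove, the way the pipe must roll, y along the groove to the stop plate. The groove's bottom is 2 mm high at x = 0; its far face rises at 30 degrees to x = 40 mm, 25 mm high; a low bolted foot ends at x = 90 mm. The -y end is open.
- lip (a point): Middle of the lip on the robot's side of the groove, at x = -16 mm in the V-block's frame, 11 mm high. Towards the robot a plain ramp falls from it to bench height at x = -64 mm; on the other side the groove's near face falls at 30 degrees to the bottom. Axes as the V-block's.
- seat (a point): Point where the middle of the pipe's axis lies when the job is done, above the groove's bottom line, 30 mm above the bench; axes as those of the V-block. A pipe lying in the groove has its axis on the line through this point along y.
- stop (a point): Point on the stop plate's inner face, in line with the axis of a pipe in the groove, 75 mm in +y from the seat point, 30 mm above the bench. The plate is 8 mm thick, stands across the +y end of the groove, spans x from -25 to 49 mm in the V-block's frame and is 60 mm high.
- offcut: Bystander: square steel tube offcut standing upright, 40 x 40 mm, 60 mm high; origin at the centre of its underside.
- flange: Bystander: flat steel ring, 84 mm across, 12 mm high; origin at the centre of its underside.
- taperoll: Bystander: red roll, 76 mm across, 25 mm high; origin at the centre of its underside.
- can: Bystander: upright blue can, 60 mm across, 150 mm high; origin at the centre of its underside.
- hammer: Bystander: hammer lying on the bench, off to the left; origin near its middle.
- wrench: Bystander: wrench lying on the bench, off to the right; origin near its middle.
- cup: Bystander: white plastic cup, 72 mm across, 80 mm high; origin at the centre of its underside.
There are look-alikes about, which are no part of the job. Several things look just like the pipe: the one meant starts nearest to the robot's base.

How it is judged:
By the outcome, as a careful person would: the job done as asked, in the order asked, and still so for the second after the job is handed in, with the robot touching nothing.
It also fails if it takes over 59 s, if anything falls off the work surface, if the arm or the gripper's body presses on something with over 40 N, if the wrist force passes 120 N, or if a joint passes its speed limit or range.

ROBOT

A 6-joint arm with a two-finger parallel gripper is mounted at the origin on the work surface. World frame = base frame: x ahead of the robot, y to its left, z up, the work surface at z = 0. Lengths are in m, angles in rad, forces in N, time in s.
With the tool pointing down it reaches from about 0.3 to 0.875 m from the base axis. Payload 6.4 kg.
Tool frame: the origin (TCP) lies midway between the tips of the shut fingers; the grasp point (between the pads) lies 19 mm behind it; z points along the fingers, y is the direction in which the jaws open and shut (so a half turn about z gives the same grasp; the last joint's range is limited). The gripper opens to 85 mm and grips with 20 to 120 N. Pads are 22 mm wide; open, the fingers measure 114 mm over their backs; the gripper's body (76 mm by 85 mm) begins 54 mm behind the grasp point. The pads swing forward as they close: fully open they stand 13 mm farther back than shut.
Start: joints at [0.972, 0.181, 1.607, -0, 1.354, -0.206], TCP at [0.22, 0.531, 0.231] pointing down, gripper open.
Joint ranges: [-2.99, 2.99], [-0.89, 2.07], [0.3, 2.58], [-1.14, 4.28], [0, 2.63], [-3.12, 3.12]. Speed limits (rad/s): [2.57, 2.57, 3.01, 3.14, 3.14, 3.14].

INTERFACE

Orientations are given as a unit quaternion [w, x, y, z].
In Python, from bench import ctrl gives the robot as it stands. The module is installed in compiled form; this text tells all that it offers.
- The arm moves only by the tool arm_command, never from a script. Its argument "plan" is one flat list of numbers, 4 for each row, row after row: the shift along the tool's x, y, z in mm, then the turn about the tool's z in rad. A call has 1 to 20 rows; each row shifts and turns the commanded pose from where the row before left it, along the tool's axes as they then stand; what a row does not reach is not made up. A row lasts 1/10 s, in which the tool goes at most 50 mm and 8.59 degrees, less where a joint would pass 70% of its speed; a pose out of reach is approached as far as the arm can. A call is refused whole if a number of a shift passes 50 or a number of a turn 0.15, either way. A call with a gripper value outside its range is refused whole. "grip" is the opening, from 0 (shut) to 1 (fully open), set as the call begins (left out, the last holds). The fingers move at their own pace and stop on an object; the grip force is fixed at half the most. Time passes only in rows, so rows that do not move let the fingers close. It gives the time, the measured TCP pose, the force and the opening at its end, in the units of the state.
- ctrl.get_obs(): the state, without advancing time (a new reading comes with each control period).
- ctrl.camera(name): name is "scene" or "top" or "wrist"; returns a dict with "color" (420x560x3 uint8, red, green, blue), "camera_matrix" (3x3 intrinsics, pixels), "k1" (the pictures are not rectified: a ray, as slopes to the right and down, at radius r is drawn at 1 + k1 r^2 times it, then the intrinsics apply), "eye" and "attitude" of the camera in the world; the wrist camera has in their place "T_tool_cam" (4x4, takes a point from camera to tool coordinates, whose origin is the TCP and whose axes are the flange's). Camera axes: x right, y up, looking along -z (the intrinsics and any distortion apply to the point x, -y, -z); pixel columns grow to the right and rows downward; lengths in m; the calibration is good to about 2 mm. A picture is of the moment at which its call begins: read the wrist's pose just before it. There is no depth.
- ctrl.hand_in(): hands the job in, once; it reports no verdict.
The state is a dict: "time_s": time; "q": joint angles; "dq": joint speeds; "joint_efforts": joint torques, N m; "eef_pos": TCP position; "eef_rot": TCP orientation; "wrist_force": force on the tool from outside, world axes, zero at the start; "torque": the same for the moment, N m; "opening": opening from 0.0 (shut) to 1.0 (fully open).
Only numpy, scipy, OpenCV 4.12 (cv2) and the standard library are available. Lean on these libraries where they do the work, as an engineer would, in place of code of your own. Each camera call takes 0.05 s, during which the arm holds its last target. There are 200 camera calls.

## Working session

There is one attempt and no reset: what is moved stays moved. The work goes in short steps, Python scripts to look and compute and a tool call to move; the robot and the scene stay as the last step left them, time stands still between calls to the robot, and variables do not carry over. Pictures are saved under pics/ and viewed, about 8 in all and at most 12, crops included, and the job is handed in when it is done.

Besides the shell and the picture viewer there is one more tool, called after ">>>" as a command line: name --argument value ..., lists and objects as JSON in quotes. arm_command: Moves the arm, as the interface text tells. Its arguments: {"type":"object","properties":{"plan":{"type":"array","items":{"type":"number"}},"grip":{"type":"number"}},"required":["plan"]}

```bash
mkdir -p pics
cat > h.py <<'E'
import numpy as np, cv2
from bench import ctrl
from scipy.spatial.transform import Rotation as R
def rot(q): q=np.array(q,float); return q if q.shape==(3,3) else R.from_quat([q[1],q[2],q[3],q[0]]).as_matrix()
def cam(n):
    o=ctrl.get_obs(); c=ctrl.camera(n)
    if n=="wrist":
        T=np.eye(4);T[:3,:3]=rot(o["eef_rot"]);T[:3,3]=o["eef_pos"];T=T@np.array(c["T_tool_cam"]);c["E"],c["A"]=T[:3,3],T[:3,:3]
    else: c["E"],c["A"]=np.array(c["eye"]),rot(c["attitude"])
    return c
def proj(c,p):
    v=c["A"].T@(np.array(p)-c["E"]); s=np.array([v[0],-v[1]])/-v[2]; s=s*(1+c["k1"]*(s@s)); K=np.array(c["camera_matrix"])
    return (K@[s[0],s[1],1])[:2]
def ray(c,u,v,z):
    K=np.array(c["camera_matrix"]); d=np.linalg.solve(K,[u,v,1])[:2]; s=d.copy()
    for _ in range(20): s=d/(1+c["k1"]*(s@s))
    w=c["A"]@np.array([s[0],-s[1],-1]); return c["E"]+w*(z-c["E"][2])/w[2]
E
python3 - <<'E'
from h import *
import pickle
for n in ("top","scene"):
    c=cam(n); pickle.dump(c,open(n+".pkl","wb")); cv2.imwrite(f"pics/{n}0.png",c["color"][:,:,::-1]); print(n,c["camera_matrix"],c["k1"],c["E"],c["A"])
print(ctrl.get_obs())
E
```

```text
top [[465.29768014   0.         279.66072866]
 [  0.         465.29768014 216.6750719 ]
 [  0.           0.           1.        ]] -0.08173184003885108 [ 0.17223395 -0.0449204   1.56253692] [[ 4.61538064e-02  9.75400302e-01 -2.15555275e-01]
 [-9.98934015e-01  4.52418209e-02 -9.16572996e-03]
 [ 8.11857355e-04  2.15748529e-01  9.76448623e-01]]
scene [[544.09930267   0.         277.65124244]
 [  0.         544.09930267 208.78133308]
 [  0.           0.           1.        ]] -0.07148128789600229 [ 1.11787369 -0.55778988  1.32856046] [[ 0.64859764 -0.63688116  0.4167775 ]
 [ 0.76102029  0.55199713 -0.34080388]
 [-0.01300842  0.53822073  0.84270352]]
{'time_s': 0.1, 'q': array([ 9.71689905e-01,  1.81484303e-01,  1.60790052e+00, -9.30012461e-06,
        1.35380232e+00, -2.06335707e-01]), 'dq': array([-3.38642856e-04, -6.23772041e-04, -1.41850064e-03, -6.81017622e-04,
       -8.92490388e-04, -5.41177336e-05]), 'joint_efforts': array([ 3.51014924e-04, -4.45881951e+01, -3.52239347e+01, -2.70583250e-04,
        4.13774658e-03, -5.41440812e-06]), 'eef_pos': array([0.21980124, 0.53079483, 0.23046799]), 'eef_rot': array([-3.08282401e-04,  1.95124403e-01,  9.80778177e-01, -7.35244607e-04]), 'wrist_force': array([ 0.13730739, -1.47106923,  0.45606851]), 'torque': array([-0.03335268,  0.04177439, -0.01939563]), 'opening': 0.9993261191633657}
```

View pics/top0.png

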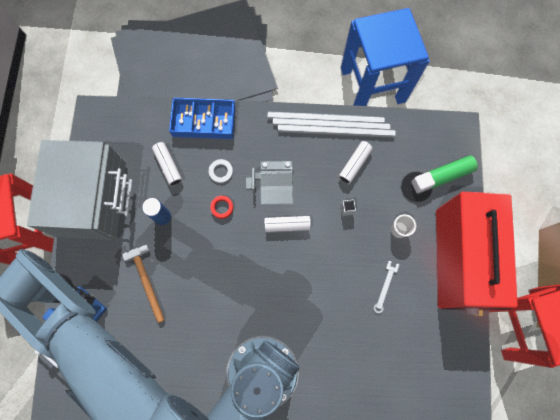

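View pics/scene0.png

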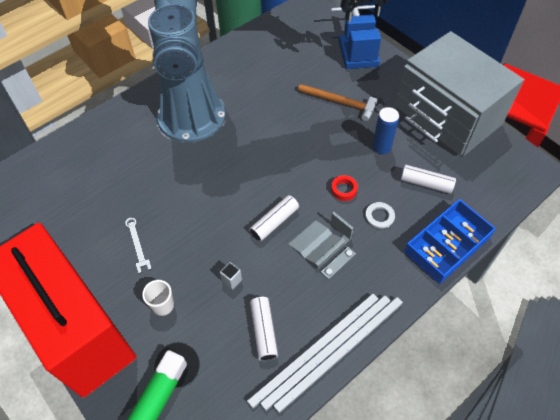

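The top view shows three white pipes, at (287,224), (166,163) and (356,161). The robot base is at about (262,385), so the one at (287,224) is nearest and lies on the robot's side of the V-block at (272,183). The stop plate is at (251,184), on the left (+y). I'll confirm this in an enlarged crop and measure.

Run:
```python
from h import *
import pickle
t=pickle.load(open("top.pkl","rb")); s=pickle.load(open("scene.pkl","rb"))
a=cv2.resize(t["color"][150:250,230:330],None,fx=5,fy=5,interpolation=cv2.INTER_CUBIC)[:, :400]
b=cv2.resize(s["color"][180:280,240:360],None,fx=5,fy=5,interpolation=cv2.INTER_CUBIC)
a=cv2.resize(t["color"][150:245,236:316],(400,475),interpolation=cv2.INTER_CUBIC)
b=cv2.resize(s["color"][185:280,245:360],(400,330),interpolation=cv2.INTER_CUBIC)
im=np.zeros((475,800,3),np.uint8); im[:,:400]=a; im[:330,400:]=b
cv2.imwrite("pics/crop1.png",im[:,:,::-1])
for n,c,k,z in (("top",t,(287,224),.04),("scene",s,(275,217),.04)):
    g=c["color"].min(2); m=(g>125).astype(np.uint8); m=cv2.morphologyEx(m,cv2.MORPH_CLOSE,np.ones((5,5)))
    N,L,S,C=cv2.connectedComponentsWithStats(m)
    for i in range(1,N):
        if 150<S[i,4]<3000: print(n,C[i].round(1),S[i],ray(c,*C[i],.024).round(3))
    l=L[k[1],k[0]]
    if l:
        cs,_=cv2.findContours((L==l).astype(np.uint8),0,2); r=cv2.minAreaRect(cs[0]); bx=cv2.boxPoints(r); print(r); print(np.array([ray(c,*p,.024) for p in bx]).round(4))
```

```text
top [399.   73.1] [392  66  15  17 184] [ 1.074 -0.445  0.024]
top [205.2 119.1] [179 106  49  24 333] [0.856 0.252 0.024]
top [331. 123.] [ 267  111  129   25 2276] [ 0.862 -0.197  0.024]
top [165.7 161.7] [152 141  30  43 606] [0.69  0.377 0.024]
top [355.9 160.2] [339 141  34  41 608] [ 0.726 -0.287  0.024]
top [220.  170.2] [208 158  25  25 367] [0.667 0.184 0.024]
top [273.6 182.1] [ 246  161   48   44 1558] [ 0.633 -0.004  0.024]
top [423.4 181.2] [413 172  22  20 305] [ 0.661 -0.524  0.024]
top [150.8 206.2] [142 197  19  19 282] [0.528 0.412 0.024]
top [287. 223.] [264 215  47  17 688] [ 0.491 -0.056  0.024]
top [403.7 225.6] [391 214  26  24 483] [ 0.501 -0.452  0.024]
top [134.  252.2] [122 245  26  16 193] [0.367 0.452 0.024]
top [385.6 285.9] [373 260  27  54 446] [ 0.294 -0.39   0.024]
top [526.1 319.2] [516 310  22  21 275] [ 0.202 -0.864  0.024]
top [535.  342.4] [525 334  21  16 250] [ 0.126 -0.892  0.024]
top [256.3 371.4] [ 221  337   74   83 1267] [0.005 0.021 0.024]
((287.0566101074219, 223.07598876953125), (14.769031524658203, 46.5671272277832), 86.98721313476562
[... 652 characters left out ...]
 26 447] [0.677 0.176 0.024]
scene [136.9 244.4] [125 217  26  56 443] [ 0.307 -0.399  0.024]
scene [310.8 238.3] [289 221  43  37 765] [ 0.606 -0.024  0.024]
scene [336.  257.8] [316 238  40  40 659] [ 0.695 -0.013  0.024]
scene [234.  278.3] [220 269  22  20 163] [ 0.563 -0.258  0.024]
scene [158.5 296.5] [142 279  32  37 863] [ 0.476 -0.44   0.024]
scene [263.7 326.5] [ 251  296   27   64 1107] [ 0.716 -0.284  0.024]
scene [171.7 365.1] [156 350  31  30 593] [ 0.647 -0.517  0.024]
((275.3310241699219, 216.37240600585938), (17.439552307128906, 52.81692886352539), 48.366458892822266)
[[ 0.4687 -0.1288  0.024 ]
 [ 0.4516  0.0321  0.024 ]
 [ 0.5072  0.0274  0.024 ]
 [ 0.5219 -0.1308  0.024 ]]
```

View pics/crop1.png

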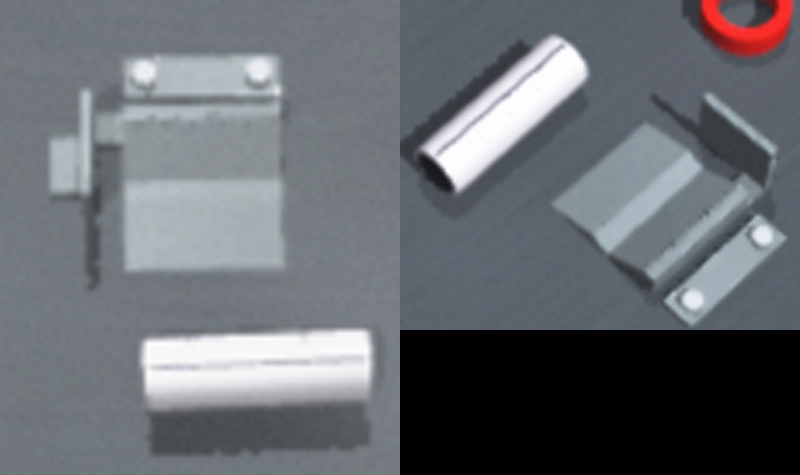

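The crop confirms the pipe, lying just on the robot's side of the ramp. In crop pixels (top half), the ramp foot edge runs (125,270)–(285,268), the groove bottom is at y≈180, the foot end is at y≈55, and the stop plate is at x≈85.

Run:
```python
from h import *
import pickle
t=pickle.load(open("top.pkl","rb")); s=pickle.load(open("scene.pkl","rb"))
def T(x,y,z): return ray(t,236+(x+.5)/5-.5,150+(y+.5)/5-.5,z).round(4)
def S(x,y,z): return ray(s,245+(x-400+.5)/3.478-.5,185+(y+.5)/3.478-.5,z).round(4)
print("ramp foot",T(125,270,0),T(285,268,0),"S",S(648,123,0),S(553,203,0))
print("bottom",T(124,180,.002),T(284,180,.002),"S",S(603,250,.002))
print("fartop",T(125,122,.025),T(280,118,.025))
print("end",T(122,55,.003),T(282,55,.003),"S",S(787,238,.003),S(695,325,.003))
print("plate top",T(92,90,.06),T(92,195,.06),T(80,90,.06),"S",S(703,93,.06),S(776,150,.06))
print("lip",S(698,153,.011))
# pipe ends: top-line ends (z=.048) in top view and axis
print("pipe top-view sides", [T(*p,.024) for p in ((141,340),(148,410),(371,328),(372,402))])
print("pipe scene", [S(*p,.024) for p in ((418,155),(455,193),(555,37),(588,72))])
print("tool x,y", rot(ctrl.get_obs()["eef_rot"]).round(3))
```

```text
ramp foot [0.5604 0.0378 0.    ] [ 0.567  -0.0728  0.    ] S [0.5615 0.0375 0.    ] [ 0.567  -0.0708  0.    ]
bottom [0.6245 0.042  0.002 ] [ 0.6297 -0.0695  0.002 ] S [ 0.6254 -0.0695  0.002 ]
fartop [0.6595 0.0423 0.025 ] [ 0.6674 -0.0646  0.025 ]
end [0.7159 0.0484 0.003 ] [ 0.7211 -0.0644  0.003 ] S [0.713  0.0471 0.003 ] [ 0.7204 -0.0596  0.003 ]
plate top [0.6701 0.0639 0.06  ] [0.5963 0.0596 0.06  ] [0.6697 0.0721 0.06  ] S [0.5946 0.0624 0.06  ] [0.6699 0.0692 0.06  ]
lip [0.6134 0.0439 0.011 ]
pipe top-view sides [array([0.5062, 0.023 , 0.024 ]), array([0.4583, 0.0157, 0.024 ]), array([ 0.5217, -0.1323,  0.024 ]), array([ 0.4707, -0.1346,  0.024 ])]
pipe scene [array([ 0.4733, -0.1324,  0.024 ]), array([ 0.5195, -0.1322,  0.024 ]), array([0.4593, 0.0251, 0.024 ]), array([0.5032, 0.0228, 0.024 ])]
tool x,y [[-0.924  0.383 -0.001]
 [ 0.383  0.924 -0.001]
 [ 0.    -0.002 -1.   ]]
```

V-block estimate: yaw about 3.1°, origin about (0.627,-0.0135). The 110 mm length and the 75 mm plate distance both check. The pipe is at about (0.489,-0.055) with its axis yaw about 5.3°. In the V-block frame that is x' = -140, y' = -35 mm. I'll use the open fingers, aligned with the V-block, to push at two points and square the pipe.

>>> arm_command --plan '[0,0,0,-0.149,0,0,0,-0.149,0,0,0,-0.149,-12,-37,0,0,-12,-37,0,0,-12,-37,0,0,-12,-37,0,0,-12,-37,0,0,-12,-38,0,0,-12,-38,0,0,-12,-38,0,0,-12,-38,0,0,-12,-38,0,0,-12,-38,0,0,-11,-38,0,0,-11,-38,0,0,-11,-37,0,0,-11,-37,0,0,-11,-37,0,0,0,0,0,0]' --grip 1

```text
time_s: 2.1
eef_pos: [0.4402, -0.0615, 0.2312]
eef_rot: [0.0, -0.025, 1.0, -0.001]
wrist_force: [-0.1, 0.5, 0.1]
opening: 1.0
```

>>> arm_command --plan '[0,0,45,0,0,0,45,0,0,0,45,0,0,0,40,0,0,0,27,0,0,0,15,0,0,0,7,0,0,0,3,0,0,0,0,0,0,0,0,0]'

```text
time_s: 3.1
eef_pos: [0.4401, -0.0579, 0.0052]
eef_rot: [0.001, -0.027, 1.0, -0.0]
wrist_force: [0.2, 0.7, -0.4]
opening: 1.001
```

Run:
```python
from h import *
o=ctrl.get_obs(); print(o["eef_pos"],o["wrist_force"])
c=cam("wrist"); b=cam("scene")
s=cv2.resize(b["color"][150:290,200:370],(425,350),interpolation=cv2.INTER_CUBIC)
w=cv2.resize(c["color"],(373,280)); im=np.zeros((350,798,3),np.uint8); im[:280,:373]=w; im[:,373:]=s
cv2.imwrite("pics/p2.png",im[:,:,::-1])
```

```text
[ 0.44010781 -0.05793524  0.00521935] [ 0.15376516  0.68298941 -0.40744901]
```

View pics/p2.png

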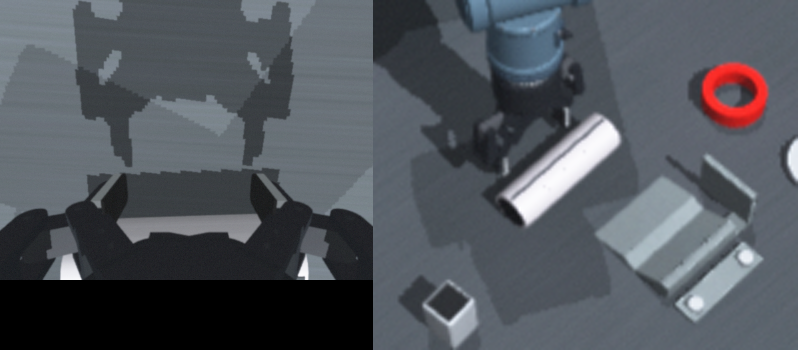

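Both fingertips stand behind the pipe without touching it (right part: pipe (510,210)–(605,130), ramp ahead). Now I'll start the slow push.

>>> arm_command --plan '[-2,0,0,0,-3,0,0,0,-3,0,0,0,-2,0,0,0,-2,0,0,0,-2,0,0,0,-2,0,0,0,-2,0,0,0,-2,0,0,0,-2,0,0,0,-2,0,0,0,-2,0,0,0,-2,0,0,0,-2,0,0,0,-2,0,0,0,-2,0,0,0,-2,0,0,0,-2,0,0,0,-2,0,0,0,-2,0,0,0]'

```text
time_s: 5.2
eef_pos: [0.4814, -0.0555, 0.0043]
eef_rot: [0.0, -0.027, 1.0, -0.0]
wrist_force: [0.2, -0.1, 0.1]
opening: 1.002
```

```bash
cat >> h.py <<'E'
O=np.array([.6272,-.0135]); a=np.radians(3.1); V=np.array([[np.cos(a),np.sin(a)],[-np.sin(a),np.cos(a)]])
def pipe(k=None,z=.024):
    c=cam("top") if k is None else k; m=(c["color"].min(2)>190).astype(np.uint8); m[:, :245]=0; m[:,325:]=0; m[:150]=0; m[235:]=0
    N,L,S,C=cv2.connectedComponentsWithStats(cv2.morphologyEx(m,cv2.MORPH_CLOSE,np.ones((5,5)))); i=1+S[1:,4].argmax()
    cs,_=cv2.findContours((L==i).astype(np.uint8),0,2); r=cv2.minAreaRect(cs[0]); b=cv2.boxPoints(r); w=np.array([ray(c,*p,z)[:2]-O for p in b])@V.T*1000
    return S[i],r,w.round(1),w.mean(0).round(1)
def tcp():
    o=ctrl.get_obs(); p=V@(o["eef_pos"][:2]-O)*1000; x=rot(o["eef_rot"])[:,0]
    print("t",o["time_s"],"tcp'",p.round(1),(o["eef_pos"][2]*1000).round(1),"yawerr deg",np.degrees(np.arctan2(-x[1],-x[0])-a).round(2),"F",o["wrist_force"].round(1))
E
python3 - <<'E'
from h import *
import pickle
print(pipe(pickle.load(open("top.pkl","rb")))); tcp()
for i in range(2): print(pipe())
E
```

```text
(array([264, 216,  46,  13, 501], dtype=int32), ((286.6185607910156, 222.1082305908203), (11.170284271240234, 45.18062210083008), 87.39744567871094), array([[-118.7,   43. ],
       [-112.8, -110. ],
       [-151.3, -110.8],
       [-157.2,   41.3]]), array([-135. ,  -34.1]))
t 5.2 tcp' [-147.8  -34. ] 4.3 yawerr deg 0.0 F [ 0.2 -0.1  0.1]
(array([267, 213,   7,   5,  20], dtype=int32), ((270.2000427246094, 215.60003662109375), (6.260990142822266, 2.683281421661377), 26.56505012512207), array([[-111.3,   32.8],
       [-103. ,   28.7],
       [-112.9,    9.8],
       [-121.2,   13.9]]), array([-112.1,   21.3]))
(array([285, 162,   5,   4,  19], dtype=int32), ((287.0, 163.5), (3.0, 4.0), 90.0), array([[ 78.7, -30.8],
       [ 78.6, -44.8],
       [ 67.6, -44.6],
       [ 67.7, -30.7]]), array([ 73.1, -37.7]))
```

```bash
cat >> h.py <<'E'
def shot(n,box=(200,150,370,290),sc=3,name="top",b2=(225,140,335,250)):
    b=cam("scene"); c=cam("top"); x0,y0,x1,y1=box
    s=cv2.resize(b["color"][y0:y1,x0:x1],None,fx=sc,fy=sc,interpolation=cv2.INTER_CUBIC)
    x0,y0,x1,y1=b2; w=cv2.resize(c["color"][y0:y1,x0:x1],None,fx=2.6,fy=2.6,interpolation=cv2.INTER_CUBIC)
    im=np.zeros((max(s.shape[0],w.shape[0]),s.shape[1]+w.shape[1],3),np.uint8); im[:s.shape[0],:s.shape[1]]=s; im[:w.shape[0],s.shape[1]:]=w
    cv2.imwrite(f"pics/{n}.png",im[:,:,::-1]); print(im.shape); return b,c
E
python3 -c "
from h import *
shot('p3'); tcp()"
```

```text
(420, 796, 3)
t 5.4 tcp' [-148.  -34.] 4.3 yawerr deg 0.01 F [-0.6 -0.4  0. ]
```

View pics/p3.png

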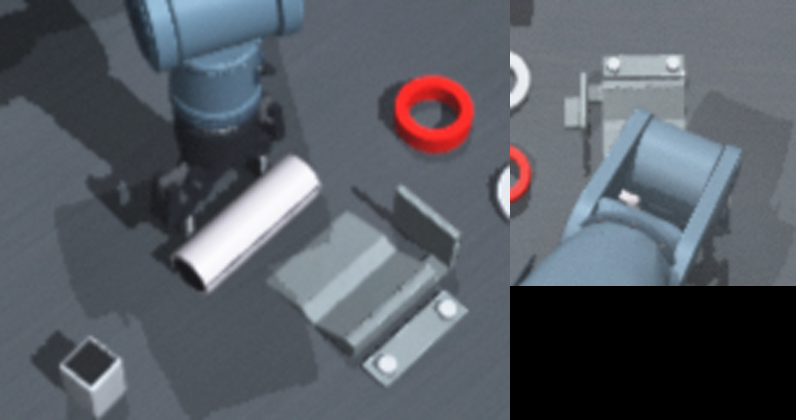

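The pipe is rolling squarely: its seam has turned forward, and it lies at (180,270)–(310,170) in the scene crop, parallel to the ramp edge. I'll continue to the ramp.

>>> arm_command --plan '[-1,0,0,0,-2,0,0,0,-2,0,0,0,-2,0,0,0,-2,0,0,0,-2,0,0,0,-2,0,0,0,-2,0,0,0,-2,0,0,0,-2,0,0,0,-2,0,0,0,-2,0,0,0,-2,0,0,0,-2,0,0,0,-2,0,0,0,-2,0,0,0,-2,0,0,0,-2,0,0,0,-2,0,0,0,-2,0,0,0]'

```text
time_s: 7.4
eef_pos: [0.5204, -0.0534, 0.0043]
eef_rot: [-0.0, -0.027, 1.0, 0.0]
wrist_force: [-0.9, -0.3, -0.2]
opening: 0.996
```

>>> arm_command --plan '[-2,0,0,0,-2,0,0,0,-2,0,0,0,-2,0,0,0,-2,0,0,0,-2,0,-0.5,0,-2,0,-0.5,0,-2,0,-0.5,0,-2,0,-0.5,0,-2,0,-0.5,0,-2,0,-0.5,0,-2,0,-0.5,0,-2,0,-0.5,0,-2,0,-0.5,0,-2,0,-0.5,0,-2,0,-0.5,0,-2,0,-0.5,0]'

```text
time_s: 9.1
eef_pos: [0.5516, -0.051, 0.0096]
eef_rot: [-0.003, -0.028, 1.0, 0.001]
wrist_force: [-9.5, -0.3, 5.7]
opening: 0.999
```

```bash
python3 -c "
from h import *
shot('p4'); tcp()"
```

```text
(420, 796, 3)
t 9.2 tcp' [-76.9 -33.4] 9.8 yawerr deg 0.04 F [-7.3  1.   5.5]
```

View pics/p4.png

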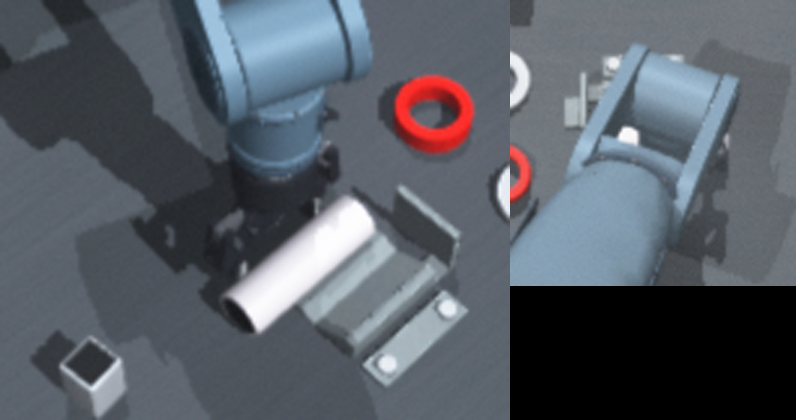

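The pipe is on the ramp, at (240,310)–(355,215). The wrist force (-9.5, 0, 5.7 N) shows that finger friction is holding back its rotation. From here I'll raise the fingertips with the pipe's rear surface as I advance, so that it keeps rolling instead of sliding.

>>> arm_command --plan '[-1,0,-1.5,0,-1.5,0,-2,0,-1.5,0,-2,0,-1.5,0,-2,0,-1.5,0,-2,0,-1.5,0,-1.5,0,-1.7,0,-1.8,0,-1.7,0,-1.8,0]'

```text
time_s: 10.0
eef_pos: [0.5663, -0.0508, 0.0251]
eef_rot: [0.0, -0.027, 1.0, -0.0]
wrist_force: [-3.0, 1.8, 1.5]
opening: 1.0
```

```bash
python3 -c "
from h import *
shot('p5',sc=3); tcp()"
```

```text
(420, 796, 3)
t 10.1 tcp' [-62.3 -34.3] 25.4 yawerr deg 0.01 F [-3.3  1.5  2.5]
```

View pics/p5.png

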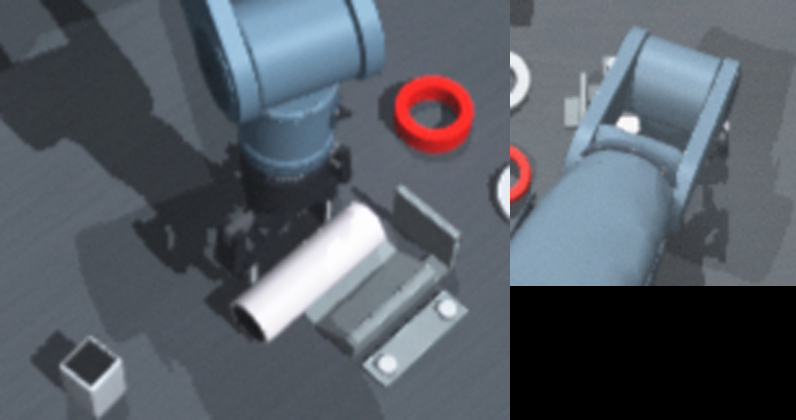

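The force dropped to about 3 N and the pipe, at (250,320)–(370,225), is still square near the lip. I'll continue the same rolling motion.

>>> arm_command --plan '[-1.8,0,-1.8,0,-1.9,0,-1.7,0,-2,0,-1.7,0,-2,0,-1.7,0,-2.2,0,-1.6,0,-2.2,0,-1.6,0]'

```text
time_s: 10.7
eef_pos: [0.5784, -0.0503, 0.0352]
eef_rot: [0.0, -0.027, 1.0, -0.0]
wrist_force: [-1.9, -0.5, -0.1]
opening: 0.997
```

>>> arm_command --plan '[-2,0,-1.4,0,-2,0,-1.2,0]'

```text
time_s: 10.9
eef_pos: [0.5824, -0.0501, 0.0378]
eef_rot: [0.0, -0.027, 1.0, -0.0]
wrist_force: [-1.3, -0.4, -0.8]
opening: 1.002
```

```bash
python3 -c "
from h import *
b,c=shot('p6',sc=3); tcp()
m=(b['color'].min(2)>150).astype(np.uint8); m[:,:260]=0; m[:,340:]=0; m[:180]=0
N,L,S,C=cv2.connectedComponentsWithStats(m)
print([(C[i].round(1),S[i,4]) for i in range(1,N) if S[i,4]>100])"
```

```text
(420, 796, 3)
t 11.0 tcp' [-46.4 -34.1] 37.9 yawerr deg 0.01 F [-1.  -0.4 -0.1]
[(array([307.6, 241.1]), np.int32(935)), (array([332.3, 267.1]), np.int32(188)), (array([266.3, 329.4]), np.int32(777)), (array([302.2, 371.4]), np.int32(2555)), (array([329.3, 410.1]), np.int32(432))]
```

```bash
python3 -c "
from h import *
import pickle
s=pickle.load(open('scene.pkl','rb'))
for x,z in ((-140,24),(-42,29.7),(-29,32.7),(-20,35),(-16,35),(0,30)):
  p=O+V.T@(np.array([x,-35])/1000); print(x,proj(s,[*p,(z+8)/1000]).round(1))
"
```

```text
-140 [274.5 216.1]
-42 [299.1 237. ]
-29 [302.5 239.5]
-20 [304.9 241.1]
-16 [305.9 242.1]
0 [310.1 246.7]
```

View pics/p6.png

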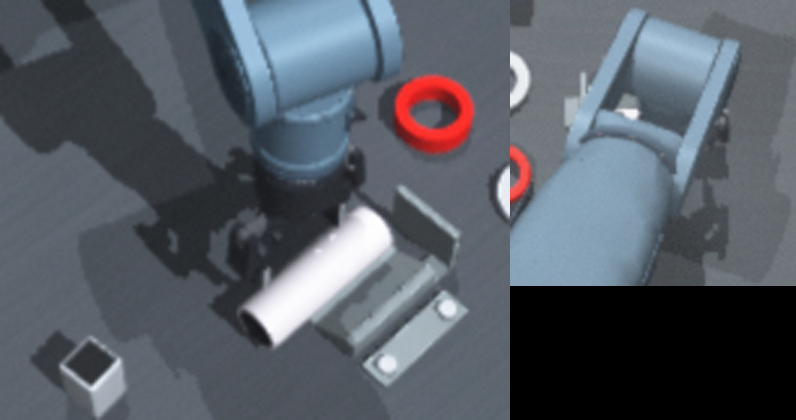

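The pipe is at the crest: axis x' ≈ -17.6, seen at (255,325)–(375,230). A few more millimetres should tip it in.

>>> arm_command --plan '[-1.5,0,-0.8,0,-1.5,0,-0.6,0,-1.5,0,-0.5,0,-1.5,0,-0.5,0]'

```text
time_s: 11.4
eef_pos: [0.5884, -0.0497, 0.0403]
eef_rot: [0.0, -0.027, 1.0, -0.0]
wrist_force: [-2.6, 0.3, 2.7]
opening: 1.001
```

>>> arm_command --plan '[0,0,0,0,0,0,0,0,0,0,0,0]'

```text
time_s: 11.7
eef_pos: [0.5882, -0.0497, 0.0402]
eef_rot: [0.0, -0.027, 1.0, -0.0]
wrist_force: [-1.6, -0.1, 2.9]
opening: 1.003
```

```bash
cat >> h.py <<'E'
def cen():
    b=cam('scene'); m=(b['color'].min(2)>150).astype(np.uint8); m[:,:260]=0; m[:,340:]=0; m[:180]=0
    N,L,S,C=cv2.connectedComponentsWithStats(m); print([(C[i].round(1),S[i,4]) for i in range(1,N) if S[i,4]>100 and C[i][1]<300])
E
python3 -c "
from h import *
tcp(); cen()"
```

```text
t 11.7 tcp' [-40.9 -34. ] 40.2 yawerr deg 0.01 F [-1.6 -0.1  2.9]
[(array([308. , 241.6]), np.int32(909)), (array([332.3, 267.1]), np.int32(188))]
```

>>> arm_command --plan '[-1.5,0,0,0,-1.5,0,0,0,-1.5,0,0,0,0,0,0,0]'

```text
time_s: 12.15
eef_pos: [0.5939, -0.0495, 0.0416]
eef_rot: [0.001, -0.027, 1.0, -0.0]
wrist_force: [-2.3, 2.1, 11.4]
opening: 1.001
```

```bash
python3 -c "
from h import *
tcp(); cen()"
```

```text
t 12.15 tcp' [-35.2 -34.1] 41.6 yawerr deg 0.01 F [-2.3  2.1 11.4]
[(array([308.5, 242.4]), np.int32(879)), (array([332.3, 267.1]), np.int32(188))]
```

```bash
python3 -c "
from h import *
b=cam('scene'); c=cam('wrist')
s=cv2.resize(b['color'][205:275,265:345],(480,420),interpolation=cv2.INTER_CUBIC)
im=np.zeros((420,800,3),np.uint8); im[:,:480]=s; im[:240,480:]=cv2.resize(c['color'],(320,240))
cv2.imwrite('pics/p7.png',im[:,:,::-1])"
```

```text
(no output)
```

View pics/p7.png

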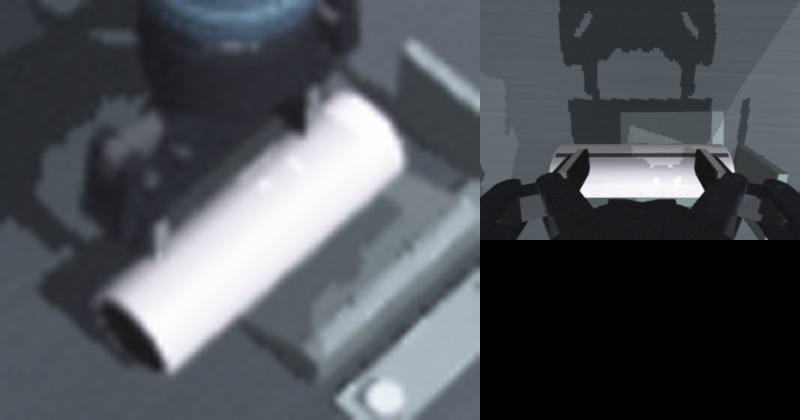

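```bash
python3 -c "
from h import *
s=cam('scene')
f=lambda x,y,z:(proj(s,[*(O+V.T@(np.array([x,y])/1000)),z/1000])-[265,205])*6
# normal-plane silhouette: points on circle extremal perpendicular to image axis line
for x,z in ((-20,35),(-16,35),(-10,33),(-5,31),(0,30)):
  t=np.linspace(0,2*np.pi,90)
  e=[]
  for y in (-110,40):
    P=np.array([f(x+24*np.cos(a),y,z+24*np.sin(a)) for a in t]); e.append(P)
  d=(e[1]-e[0]).mean(0); n=np.array([-d[1],d[0]])/np.hypot(*d); 
  i=(e[0]@n).argmax(); j=(e[0]@n).argmin(); print(x,'ctr',f(x,-110,z).round(),f(x,40,z).round(),'lower',e[0][i].round(),e[1][i].round(),'off',round(e[0][i]@n),'upper off',round(e[0][j]@n),'meas',(np.array([[170,372],[403,165],[403,150],[95,305]])@n).round())
"
```

```text
-20 ctr [119. 328.] [354. 126.] lower [155. 369.] [388. 166.] off 381 upper off 272 meas [393. 388. 377. 293.]
-16 ctr [126. 334.] [360. 132.] lower [161. 375.] [394. 171.] off 389 upper off 281 meas [393. 388. 377. 293.]
-10 ctr [135. 345.] [369. 142.] lower [170. 386.] [404. 182.] off 403 upper off 295 meas [393. 388. 377. 293.]
-5 ctr [143. 354.] [377. 151.] lower [178. 395.] [411. 191.] off 415 upper off 307 meas [392. 389. 377. 293.]
0 ctr [151. 362.] [385. 159.] lower [186. 404.] [419. 198.] off 427 upper off 318 meas [392. 389. 378. 292.]
```

The pipe lies at x' ≈ -14 in the crop, (170,372)–(403,165), just past the lip. The fingertips are too high on it and hold it by pressing down, so more pushing here would be forcing. I'll release up and back, drop behind it, and let it roll or nudge it low.

>>> arm_command --plan '[4,0,-5,0,14,0,-1,0,14,0,14,0,0,0,18,0,0,0,0,0,0,0,0,0]'

```text
time_s: 12.95
eef_pos: [0.5604, -0.0511, 0.0138]
eef_rot: [-0.0, -0.027, 1.0, 0.0]
wrist_force: [0.4, -0.6, 0.5]
opening: 1.002
```

```bash
python3 -c "
from h import *
tcp(); cen(); 
b=cam('scene'); c=cam('wrist')
s=cv2.resize(b['color'][205:275,265:345],(480,420),interpolation=cv2.INTER_CUBIC)
im=np.zeros((420,800,3),np.uint8); im[:,:480]=s; im[:240,480:]=cv2.resize(c['color'],(320,240))
cv2.imwrite('pics/p8.png',im[:,:,::-1])"
```

```text
t 12.95 tcp' [-68.8 -33.9] 13.8 yawerr deg 0.0 F [ 0.4 -0.6  0.5]
[(array([313.6, 246.4]), np.int32(807)), (array([332.3, 267.1]), np.int32(188))]
```

The pipe rolled into the groove by itself: its centroid jumped forward and the force is about 0. Now I'll lift clear, shut the fingers and go to the -y end.

>>> arm_command --plan '[3,0,-5,0,0,0,-30,0,0,0,-35,0,0,0,-35,0,-10,-20,-10,0,-20,-30,0,0,-20,-30,0,0,-20,-28,0,0,-2,0,0,0,0,0,0,0]' --grip 0

```text
time_s: 14.1
eef_pos: [0.6354, -0.1557, 0.1293]
eef_rot: [0.0, -0.027, 1.0, 0.0]
wrist_force: [-0.4, 0.2, -1.6]
opening: -0.001
```

```bash
python3 -c "
from h import *
tcp(); cen(); o=ctrl.get_obs(); print(o['q'].round(2),o['opening'])
b,c=shot('p8',box=(245,185,365,285),sc=4)
"
```

```text
t 14.1 tcp' [   0.5 -142.4] 129.3 yawerr deg -0.05 F [-0.4  0.2 -1.6]
[(array([312.3, 246.7]), np.int32(878)), (array([332.3, 267.1]), np.int32(188))]
[-0.42  0.45  1.48  0.    1.21 -2.05] 0.004107916695333034
(400, 766, 3)
```

View pics/p8.png

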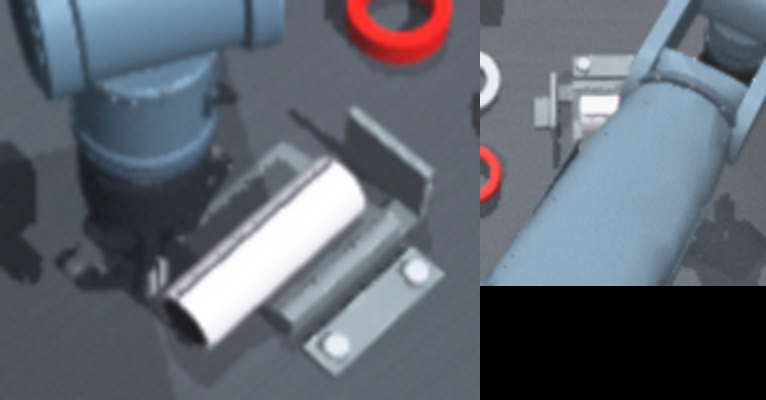

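The pipe sits in the groove, at (187,318)–(345,185), well short of the plate. I'll turn the tool a quarter so the pad edges face the pipe's end, then lower it.

>>> arm_command --plan '[0,0,0,0.143,0,0,0,0.143,0,0,0,0.143,0,0,0,0.143,0,0,0,0.143,0,0,0,0.143,0,0,0,0.143,0,0,0,0.143,0,0,0,0.143,0,0,0,0.143,0,0,0,0.141,0,0,35,0,0,0,35,0,0,0,25,0,0,0,15,0,0,0,8,0,0,0,3,0,0,0,0,0]'

```text
time_s: 16.05
eef_pos: [0.636, -0.1553, 0.0089]
eef_rot: [0.001, 0.688, 0.726, 0.0]
wrist_force: [0.8, 0.2, -0.1]
opening: -0.002
```

```bash
python3 -c "
from h import *
tcp(); cen(); s=cam('scene')
for u,v in ((291.75,264.5),): print('end', V@(ray(s,u,v,.03)[:2]-O)*1000)
f=lambda x,y,z:proj(s,[*(O+V.T@(np.array([x,y])/1000)),z/1000]).round(1)
for y in (-40,-35,-30,-25): print(y,f(0,y,38))
"
```

```text
t 16.05 tcp' [   1.1 -142.1] 8.9 yawerr deg -89.99 F [ 0.8  0.2 -0.1]
[(array([304.2, 194. ]), np.int32(154)), (array([284.8, 212.1]), np.int32(101)), (array([314.6, 246.3]), np.int32(739)), (array([332.3, 267.1]), np.int32(188))]
end [   1.12841474 -105.04976399]
-40 [308.8 247.8]
-35 [310.1 246.7]
-30 [311.4 245.6]
-25 [312.7 244.4]
```

The pipe's near end is at y' ≈ -105, so contact should come after about 26 mm, followed by a slide of about 30 mm.

>>> arm_command --plan '[5,-1,0,0,6,0,0,0,5,0,0,0,3,0,0,0,2,0,0,0,1,0,0,0,1,0,0,0,1,0,0,0,1,0,0,0,1,0,0,0,1,0,0,0,1,0,0,0]'

```text
time_s: 17.35
eef_pos: [0.633, -0.1275, 0.0082]
eef_rot: [0.0, 0.688, 0.726, 0.0]
wrist_force: [-0.1, -5.9, 1.4]
opening: -0.002
```

>>> arm_command --plan '[1,0,0,0,1.5,0,0,0,1.5,0,0,0,1.5,0,0,0,1.5,0,0,0,1.5,0,0,0,1.5,0,0,0]'

```text
time_s: 18.05
eef_pos: [0.6324, -0.1173, 0.008]
eef_rot: [0.0, 0.688, 0.726, 0.0]
wrist_force: [0.2, -5.3, 2.4]
opening: 0.002
```

```bash
python3 -c "
from h import *
tcp(); shot('p9',box=(245,185,365,285),sc=4)"
```

```text
t 18.05 tcp' [  -0.4 -103.9] 8.0 yawerr deg -90.0 F [ 0.2 -5.3  2.4]
(400, 766, 3)
```

View pics/p9.png

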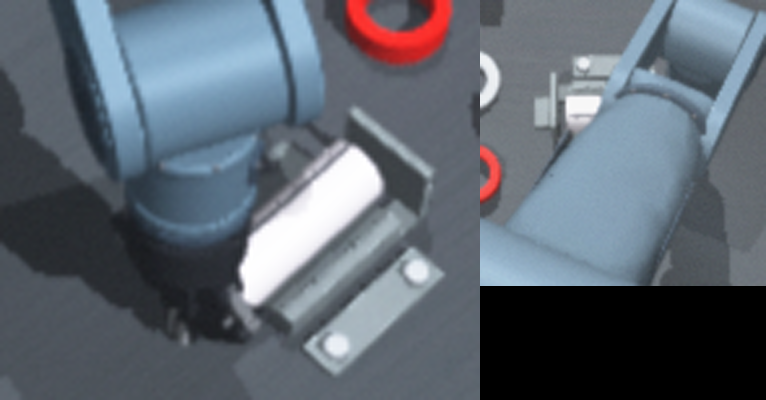

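The pipe is sliding along the groove, with its far end at about (375,180) and the plate at about (400,165). The push is a steady 5–6 N and about 18 mm remain, so I'll go on and slow down near the plate.

>>> arm_command --plan '[1.5,0,0,0,1.5,0,0,0,1.5,0,0,0,1.5,0,0,0,1.5,0,0,0,1.5,0,0,0,1,0,0,0,1,0,0,0,1,0,0,0,1,0,0,0,1,0,0,0]'

```text
time_s: 19.25
eef_pos: [0.6315, -0.1034, 0.008]
eef_rot: [0.0, 0.688, 0.726, -0.0]
wrist_force: [-1.3, -8.4, 0.1]
opening: 0.0
```

>>> arm_command --plan '[0.5,0,0,0,0.5,0,0,0]'

```text
time_s: 19.45
eef_pos: [0.6316, -0.1034, 0.008]
eef_rot: [0.001, 0.688, 0.726, -0.001]
wrist_force: [-0.9, -10.3, 0.2]
opening: 0.001
```

>>> arm_command --plan '[0.5,0,0,0,0.5,0,0,0]'

```text
time_s: 19.65
eef_pos: [0.6316, -0.1034, 0.008]
eef_rot: [0.001, 0.688, 0.726, -0.001]
wrist_force: [-1.1, -13.3, -1.0]
opening: -0.002
```

The TCP stalled while the force rose from 8 to 13 N, so the pipe is against a hard stop, presumably the plate. I'll ease off gently, retreat clear and check.

>>> arm_command --plan '[-1,0,0,0,-1,0,0,0,-2,0,0,0,-5,0,0,0,-10,0,0,0,-15,0,0,0,-10,0,-20,0,0,0,-40,0,0,0,-45,0,0,0,-40,0,-20,0,0,0,-40,0,0,0,-45,0,0,0,-45,0,0,0,-45,0,0,0,-45,0,0,0,-45,0,0,0,0,0,0,0]'

```text
time_s: 21.45
eef_pos: [0.6464, -0.438, 0.1511]
eef_rot: [0.0, 0.69, 0.724, -0.001]
wrist_force: [-1.6, 0.1, 0.9]
opening: 0.0
```

```bash
python3 -c "
from h import *
tcp(); b=cam('scene'); c=cam('top'); q0=(b['color'],c['color'])
im=np.zeros((460,800,3),np.uint8); im[:,:400]=cv2.resize(b['color'][195:287,280:360],(400,460),interpolation=cv2.INTER_CUBIC); im[:,400:]=cv2.resize(c['color'][135:227,230:310],(400,460),interpolation=cv2.INTER_CUBIC)
cv2.imwrite('pics/p10.png',im[:,:,::-1])
f=lambda k,x,y,z:proj(k,[*(O+V.T@(np.array([x,y])/1000)),z/1000])
for y in (75,71,-75,-79): print(y,'scene top of ring',((f(b,0,y,54)-[280,195])*5).round(),'top',((f(c,0,y,54)-[230,135])*5+[400,0]).round())
print('plate top mid',((f(b,12,75,60)-[280,195])*5).round(),((f(c,12,75,60)-[230,135])*5+[400,0]).round())
"
```

```text
t 21.45 tcp' [  -3.8 -425. ] 151.1 yawerr deg -90.39 F [-1.6  0.1  0.9]
75 scene top of ring [292. 122.] top [520. 232.]
71 scene top of ring [287. 126.] top [526. 232.]
-75 scene top of ring [ 98. 290.] top [742. 230.]
-79 scene top of ring [ 93. 295.] top [748. 230.]
plate top mid [309. 130.] [520. 212.]
```

View pics/p10.png

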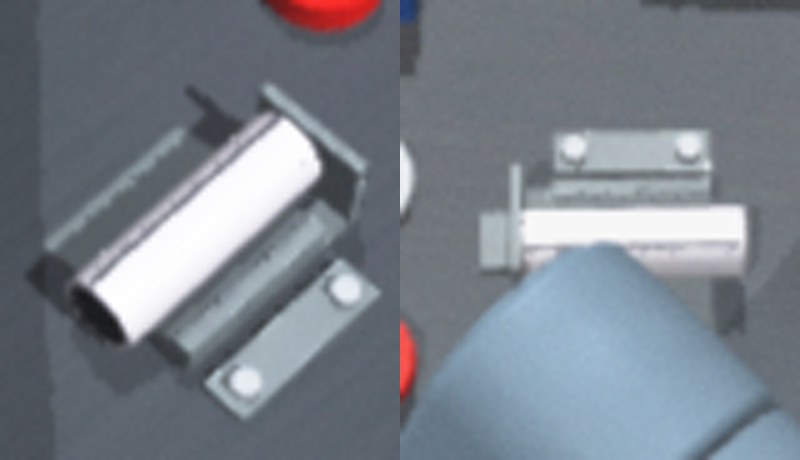

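Both views agree. In the top half the pipe's far end, at x≈521, meets the plate's inner face at x≈520. The near end at 745 matches the expected position, and the pipe lies along the groove. I'll check the bystanders numerically, let it rest briefly, then hand in.

>>> arm_command --plan '[0,0,-10,0,0,0,-10,0,0,0,0,0,0,0,0,0,0,0,0,0,0,0,0,0]'

```text
time_s: 22.15
eef_pos: [0.6491, -0.4294, 0.1726]
eef_rot: [-0.0, 0.688, 0.726, -0.0]
wrist_force: [-0.7, 0.8, 0.0]
opening: -0.002
```

```bash
python3 -c "
from h import *
import pickle
s=pickle.load(open('scene.pkl','rb')); n=cam('scene'); tcp()
for nm,(x,y,w,h) in dict(pipe=(285,205,55,70),offcut=(215,260,35,35),cup=(140,275,38,42),tape=(330,174,28,28),flange=(364,200,34,30),can=(372,105,28,50),hammer=(295,80,85,45),wrench=(122,214,30,60),pipe2=(250,293,32,70),pipe3=(398,160,62,36)).items():
  A=s['color'][y:y+h,x:x+w]; B=n['color'][y:y+h,x:x+w]
  d=cv2.phaseCorrelate(cv2.cvtColor(A,7).astype(np.float32),cv2.cvtColor(B,7).astype(np.float32)); print(nm,np.round(d[0],2),round(d[1],2),'diff',np.abs(A.astype(int)-B).mean().round(1))
print('still: diff to last', np.abs(cv2.resize(n['color'][195:287,280:360],(400,460),interpolation=cv2.INTER_CUBIC)[:,:,::-1].astype(int)-cv2.imread('pics/p10.png')[:,:400]).mean())
print(ctrl.hand_in())
"
```

```text
t 22.2 tcp' [  -0.6 -416.6] 172.5 yawerr deg -89.99 F [ 0.8  0.  -0.2]
pipe [-0.8   0.45] 0.22 diff 35.0
offcut [0.   0.14] 0.97 diff 13.4
cup [-0.57  0.59] 0.64 diff 46.8
tape [-0.05  0.05] 0.97 diff 1.7
flange [-0.03  0.01] 1.0 diff 1.7
can [-0.01  0.06] 1.02 diff 3.3
hammer [-0.06  0.47] 0.94 diff 5.4
wrench [0.71 0.86] 0.13 diff 45.8
pipe2 [0.03 0.02] 1.0 diff 2.5
pipe3 [0.04 0.1 ] 1.0 diff 1.2
still: diff to last 1.0909619565217392
the job is handed in; nothing more can be done
None
```

The pipe stub is lying still in the V-block's groove with its far end against the stop plate, and I have handed the job in at 22.2 s.

- **Rolling:** I pushed the pipe's side with the open fingertips along the bench and up the ramp, and it dropped into the groove.
  - **On the ramp:** the push rose to about 9.5 N because finger friction held the pipe back, so it probably slid there for a few millimetres. I then raised the fingers as I pushed, and the force fell to about 3 N.
  - **At the lip:** the fingertips ended up too high and pressed down on the pipe with about 11 N. I backed off, and it rolled into the groove by itself.
- **Sliding:** I shut the fingers and pushed the near end along the groove with 5–8 N. The tool then stalled as the force rose to 13 N, so the pipe was against the plate, and I backed away.
- **Last checks:** the top view put the pipe's far end at the plate within about 1 mm, and its near end where it should be. It did not move between the last two pictures, and the tool is clear with about 0 N on it.
- **Other things on the bench:** the offcut, tape roll, flange, can and both look-alike pipes showed no shift. The hammer shifted about half a pixel.
- **Not confirmed:** the check on the cup and wrench was inconclusive, most likely because the arm or its shadow changed the picture there. The tool never came within about 15 cm of the cup, or near the wrench.
- **One disagreement:** the tool stalled about 4 mm before the point I had calculated. I put this down to finger width and calibration, because the picture shows the pipe at the plate.

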